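Pin the retaining bar of a tilted dish rack

TASK

Secure the stacked petri dishes on the tilted rack: swing the retaining bar across them until its eye stops fully home inside the fork, then take the headed pin from the grey holder and push it through fork and eye until its flange seats on the fork. Leave the plain rod in the holder and do not shift the beaker, the jar or the tape roll.

Things in the scene. Friction and masses are not known exactly. Their poses are not given: they have to be found in the camera images.
- fork: fixed steel fork at the right-hand end of the tilted dish rack. Origin: centre of the mouth of its 17 mm pin hole (2 mm chamfer), on the outer face of the upper lug. z: the hole axis, outwards, 32 degrees from vertical, leaning to the robot side; x: up the slope (roughly away from the robot); y: along the rack to the bar's hinge. Lugs 46 x 40 mm; rack deck at z = -58 mm
- bar (a joint): angle (rad) of the steel retaining bar about its hinge. 0 = closed: against its stop, bar along the fork's -y from the hinge, eye concentric with the fork holes. Grows to 1.1 = open: free end swung down the slope (fork's -x). Stiff (about 2 N at the knob), it stays where it is left. The eye (18 mm hole, 10 mm thick) is 150 mm from the hinge; bar's upper face at fork z = -12 mm
- bar_knob (a point): centre of the black round knob on the bar, 18 mm diameter, 32 mm tall (16 mm either side of this point along the axis), axis z = fork's z; 90 mm from the hinge axis; this point is at fork z = +9 mm
- pin_grip (a point): centre of the dark-steel cylindrical grip of the headed pin (22 mm diameter, 40 mm tall); z = pin axis towards the grip end. Below it a flange 28 mm diameter, 6 mm thick, underside 26 mm below this point, then a 14 mm shank 50 mm long, its last 8 mm tapered to 8 mm. 80 g. It stands upright in one holder hole, flange on the holder's top
- pin_seat (a point): centre of the underside of the pin's flange; z = pin axis. Seated in the fork, it coincides with the fork's origin
- holder: fixed grey block, 150 (x) x 60 (y) x 60 mm tall, origin under its centre on the bench; two upright 17 mm through holes at x = -42 and +42 mm, one with the headed pin, the other with the plain rod
- rod_mid (a point): middle of the plain headless steel rod, 14 mm diameter, 100 mm tall, upright in the other holder hole (stands 40 mm out of it); not to be used
- beaker: small glass beaker, 60 mm wide, 68 mm tall, bystander; origin under its centre
- jar: sample jar with black cap, 55 mm diameter, 82 mm tall, bystander; origin under its centre
- tape: roll of tape lying flat, 96 mm diameter, 48 mm tall, bystander; origin under its centre
- fork_slot (a point): centre of the slot between the lugs, on the hole axis, at fork z = -17 mm; axes as the fork's. Upper lug: fork z -10 to 0 mm; slot for the bar -24 to -10; lower lug, same hole, -36 to -24. The slot is open down the slope (-x), closed by a web at x = +16 mm
- bar_hinge (a point): point on the bar's hinge axis at mid-thickness of the bar: at y = +150 mm, z = -17 mm in the fork frame. The hinge axis is parallel to the fork's z
Not all that is in view belongs to the job. What is shaped like the part that bears pin_grip but orange or yellow is not meant.

How it is judged:
By the outcome, as a careful person would: the job done as asked, in the order asked, and still so for the second after the job is handed in, with the robot touching nothing.
It also fails if it takes over 53 s, if anything falls off the work surface, if the arm or the gripper's body presses on something with over 40 N, if the wrist force passes 120 N, or if a joint passes its speed limit or range.

ROBOT

A 6-joint arm with a two-finger parallel gripper is mounted at the origin on a cart in front of the work surface, level with it; the furniture and walls round the work are solid. World frame = base frame: x ahead of the robot, y to its left, z up, the work surface at z = 0. Lengths are in m, angles in degrees, forces in N, time in s.
With the tool pointing down it reaches from about 0.3 to 0.875 m from the base axis. Payload 6.4 kg.
Tool frame: the origin (TCP) lies at the very end of the fingers, on their centre line; the grasp point (between the pads) lies 19 mm behind it; z points along the fingers, y is the line along which they close (so a half turn about z gives the same grasp; the last joint's range is limited). The gripper opens to 85 mm and grips with 20 to 120 N. Pads are 22 mm wide; open, the fingers measure 114 mm over their backs; the gripper's body (76 mm by 85 mm) begins 54 mm behind the grasp point. The pads swing forward as they close: fully open they stand 13 mm farther back than shut.
Start: joints at [60.143, 10.359, 92.074, -0, 77.567, -11.82], TCP at [0.178, 0.547, 0.231] pointing down, gripper open.
Joint ranges: [-171.53, 171.53], [-51.25, 118.39], [17.06, 147.69], [-65.23, 245.23], [0, 150.52], [-178.68, 178.68]. Speed limits (degrees/s): [147.25, 147.25, 172.46, 180, 180, 180].

INTERFACE

Orientations are given as [roll, pitch, yaw] about the fixed x, y, z axes, in that order (R = Rz(yaw) Ry(pitch) Rx(roll)).
In Python, from station import r, cams gives the robot as it stands.
- The arm moves only by the tool step_arm, never from a script. Its argument "rows" is a list of rows, each a list of 3 entries, a list of its own where there are three numbers: the shift along the world's x, y, z in m, then the turn about the world's z in rad, then the opening, from 0 (shut) to 1 (fully open). In form: [[[dx, dy, dz], yaw, fingers], ...]. A call has 1 to 12 rows; each row shifts and turns the commanded pose from where the row before left it; what a row does not reach is not made up. A row lasts 1/10 s, in which the tool goes at most 50 mm and 8.59 degrees, less where a joint would pass 70% of its speed; a pose out of reach is approached as far as the arm can. A call with a gripper value outside its range is refused whole. The fingers move at their own pace and stop on an object; the grip force is fixed at half the most. Time passes only in rows, so rows that do not move let the fingers close. It gives the time, the measured TCP pose, the force, the opening and the grip force at its end, in the units of the state.
- r.read_state(): the state, without advancing time (a new reading comes with each control period).
- cams.snapshot(name): name is "scene" or "top"; returns (picture, depth): 420x560x3 uint8, blue, green, red; 420x560 float32, m along the optical axis (not along the pixel's ray), 0 where there is no reading.
- cams.get_calibration(name): a dict with "fov_y" (degrees; the focal length in pixels is half the picture's height over the tangent of half this angle, whatever the lens; pixels are square), "cx", "cy" (the principal point, pixels), "cam_to_world" (4x4, takes a point from camera to world coordinates). Camera axes: x right, y up, looking along -z (the intrinsics and any distortion apply to the point x, -y, -z); pixel columns grow to the right and rows downward; lengths in m; the calibration is good to about 2 mm. A picture is of the moment at which its call begins. get_calibration takes no time and is no camera call.
- r.hand_in(): hands the job in; it is judged then, once.
The state is a dict: "time": time; "q": joint angles; "qvel": joint speeds; "tau": joint torques, N m; "tool_pos": TCP position; "ee_rot": TCP orientation; "wrist_force": force on the tool from outside, world axes, zero at the start; "moment": the same for the moment, N m; "gripper_width": finger opening in m; "grasp_force": force on a finger pad.
Only numpy, scipy, OpenCV 4.12 (cv2) and the standard library are available. Lean on these libraries where they do the work, as an engineer would, in place of code of your own. Each camera call takes 0.05 s, during which the arm holds its last target. There are 200 camera calls.

## Working session

There is one attempt and no reset: what is moved stays moved. The work goes in short steps, Python scripts to look and compute and a tool call to move; the robot and the scene stay as the last step left them, time stands still between calls to the robot, and variables do not carry over. Pictures are saved under pics/ and viewed, at most 10 in all, crops included, and the job is handed in when it is done.

Besides the shell and the picture viewer there is one more tool, called after ">>>" by a JSON object that holds its "api" and its "payload". step_arm: Moves the arm, as the interface text tells. Its arguments: {"type":"object","properties":{"rows":{"type":"array","items":{"type":"array"}}},"required":["rows"]}

```bash
ls; mkdir -p pics; cat > h.py <<'E'
import numpy as np, cv2
from station import r, cams
def snap(n):
    im,d=cams.snapshot(n); c=cams.get_calibration(n); return im,d,c
def w2p(c,P):
    P=np.atleast_2d(P); M=np.linalg.inv(c["cam_to_world"]); q=P@M[:3,:3].T+M[:3,3]
    f=210/np.tan(np.radians(c["fov_y"])/2); return np.c_[c["cx"]+f*q[:,0]/-q[:,2], c["cy"]-f*q[:,1]/-q[:,2]]
def cloud(d,c):
    f=210/np.tan(np.radians(c["fov_y"])/2); v,u=np.mgrid[:420,:560]
    p=np.stack([(u-c["cx"])/f*d,-(v-c["cy"])/f*d,-d],-1); M=np.array(c["cam_to_world"])
    return p@M[:3,:3].T+M[:3,3]
E
python3 - <<'E'
from h import *
print(r.read_state())
for n in("scene","top"):
    im,d,c=snap(n); np.savez(n+"0.npz",im=im,d=d); print(n,c)
    cv2.imwrite(f"pics/{n}0.png",cv2.resize(im,(784,588),interpolation=cv2.INTER_CUBIC))
E
```

```text
pics
{'time': 0.0, 'q': array([ 6.01430818e+01,  1.04009735e+01,  9.21322831e+01, -1.52625015e-03,
        7.75679422e+01, -1.18217372e+01]), 'qvel': array([-0.08251078,  0.03549395, -0.02942587, -0.06455567, -0.0674835 ,
        0.16589192]), 'tau': array([ 4.40153544e-04, -4.44881666e+01, -3.51331079e+01, -3.35034219e-04,
        8.94569879e-03,  1.35784614e-05]), 'tool_pos': array([0.17774237, 0.54624956, 0.2303879 ]), 'ee_rot': array([-1.79900642e+02, -1.92740533e-02,  1.61965132e+02]), 'wrist_force': array([-0.09954434,  0.78867117, -0.5421356 ]), 'moment': array([-0.00278067,  0.03094693,  0.00831518]), 'grasp_force': 0.0, 'gripper_width': 0.0854030281103897}
scene {'fov_y': 43.440173500541945, 'cx': 274.0085574394419, 'cy': 202.21780838074062, 'cam_to_world': array([[-0.98141924, -0.10640633,  0.15966829,  0.74957618],
       [ 0.19165643, -0.58340125,  0.78924698,  1.03076315],
       [ 0.00916981,  0.80518363,  0.59295467,  0.75156652],
       [ 0.        ,  0.        ,  0.        ,  1.        ]])}
top {'fov_y': 53.82725626507126, 'cx': 279.83220762047677, 'cy': 211.8185486059648, 'cam_to_world': array([[-0.02700912,  0.98123416, -0.19091889,  0.37994061],
       [-0.99955707, -0.02412224,  0.01742932,  0.19017854],
       [ 0.01249685,  0.19130508,  0.98145107,  0.98491245],
       [ 0.        ,  0.        ,  0.        ,  1.        ]])}
```

View pics/scene0.png

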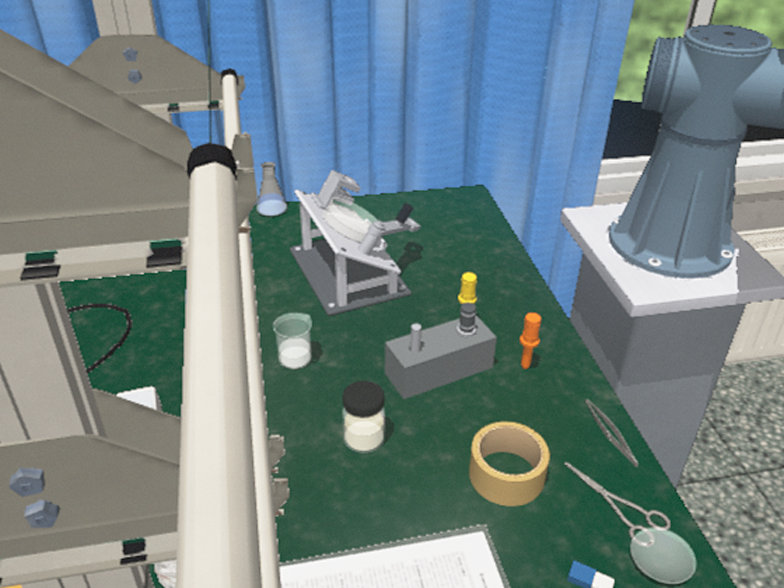

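View pics/top0.png

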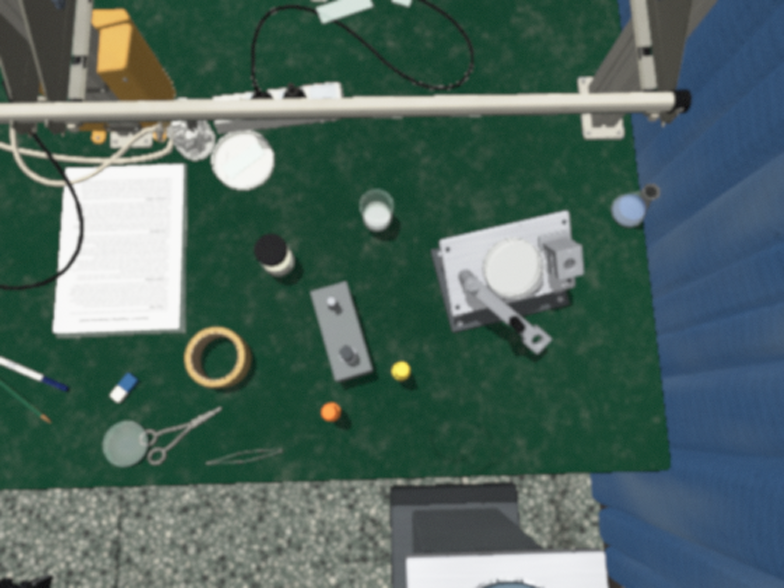

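```bash
python3 - <<'E'
from h import *
for n in("scene","top"):
    c=cams.get_calibration(n); z=np.load(n+"0.npz"); d=z["d"]; P=cloud(d,c)
    print(n,w2p(c,[[0,0,0],[.178,.547,.231],[.178,.547,.4],[0.4,0,0]])*1.4)
    pts={"scene":[(470,282),(468,315),(440,350),(416,330),(404,212),(410,228),(370,238),(340,185),(215,160),(225,300),(365,400),(510,430),(295,320),(320,300)],
     "top":[(401,371),(347,352),(350,370),(333,302),(517,324),(540,342),(470,283),(567,262),(515,268),(300,105),(600,102),(275,250),(215,335),(376,200),(378,220),(450,310)]}[n]
    for u,v in pts:
        print((u,v),np.round(P[int(v/1.4),int(u/1.4)],4), round(float(d[int(v/1.4),int(u/1.4)]),3))
    im=z["im"]
t=np.load("top0.npz")["im"][135:270,210:430]; cv2.imwrite("pics/topcrop.png",cv2.resize(t,(792,486),interpolation=cv2.INTER_CUBIC))
t=np.load("scene0.npz")["im"][110:290,190:360]; cv2.imwrite("pics/scenecrop.png",cv2.resize(t,(566,600),interpolation=cv2.INTER_CUBIC))
E
```

```text
scene [[667.9406361  242.44760096]
 [821.16556146 354.95420875]
 [887.17939867 218.16128247]
 [461.42174028 264.36112084]]
(470, 282) [0.4441 0.1724 0.0925] 1.117
(468, 315) [0.4714 0.2568 0.0981] 1.043
(440, 350) [0.516  0.2795 0.0592] 1.041
(416, 330) [0.5516 0.2782 0.1021] 1.011
(404, 212) [ 0.5074 -0.0078  0.1161] 1.235
(410, 228) [ 0.4922 -0.0269  0.0724] 1.279
(370, 238) [0.5776 0.0647 0.1174] 1.166
(340, 185) [ 0.6061 -0.0725  0.141 ] 1.256
(215, 160) [0.7687 0.6577 0.5671] 0.401
(225, 300) [0.7663 0.7816 0.5648] 0.305
(365, 400) [0.6409 0.3771 0.0822] 0.93
(510, 430) [0.4608 0.4263 0.0425] 0.944
(295, 320) [0.7108 0.1688 0.0551] 1.099
(320, 300) [0.662  0.0615 0.0038] 1.222
top [[ 5.13124728e+02  6.55783550e+02]
 [ 9.13076898e+01  5.88967638e+02]
 [-5.36676493e-01  6.45227747e+02]
 [ 4.97181804e+02  3.94173803e+02]]
(401, 371) [0.437  0.1643 0.0937] 0.886
(347, 352) [0.4679 0.2465 0.1063] 0.878
(350, 370) [0.4435 0.2432 0.0596] 0.919
(333, 302) [0.547  0.2676 0.1015] 0.898
(517, 324) [ 0.5014 -0.0114  0.1259] 0.87
(540, 342) [ 0.4806 -0.0619  0.0564] 0.935
(470, 283) [0.5631 0.0586 0.1366] 0.87
(567, 262) [ 0.5975 -0.0991  0.115 ] 0.9
(515, 268) [ 0.5934 -0.0184  0.103 ] 0.91
(300, 105) [0.7671 0.2897 0.2995] 0.745
(600, 102) [ 0.7658 -0.0984  0.2985] 0.752
(275, 250) [0.6378 0.3609 0.0822] 0.932
(215, 335) [0.5101 0.471  0.0207] 0.966
(376, 200) [0.7403 0.1973 0.0272] 1.009
(378, 220) [0.6884 0.1932 0.0677] 0.959
(450, 310) [0.5451 0.0747 0.0079] 0.992
```

View pics/topcrop.png

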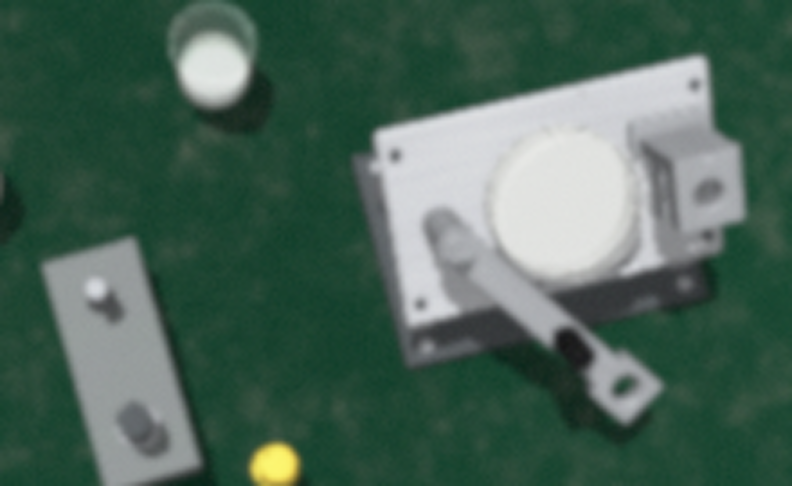

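View pics/scenecrop.png

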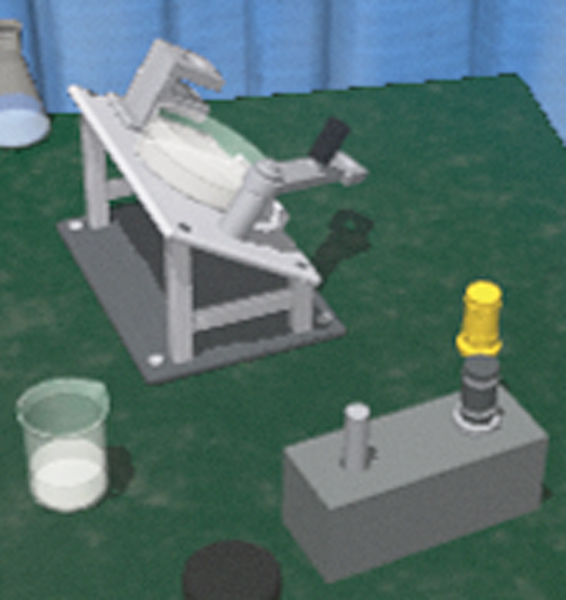

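```bash
cat > fit.py <<'E'
from h import *
A=[]
for n in("top","scene"):
    c=cams.get_calibration(n); z=np.load(n+"0.npz"); P=cloud(z["d"],c)
    m=(z["d"]>0)&(P[...,0]>.42)&(P[...,0]<.72)&(P[...,1]>-.16)&(P[...,1]<.12)&(P[...,2]>.02)&(P[...,2]<.25)
    A.append((n,c,z["im"],P,m))
rng=np.random.default_rng(0)
for n,c,im,P,m in A:
    Q=P[m]
    best=0
    for _ in range(3000):
        a,b,e=Q[rng.choice(len(Q),3)]; nn=np.cross(b-a,e-a); l=np.linalg.norm(nn)
        if l<1e-4: continue
        nn/=l; nn*=np.sign(nn[2])
        if abs(np.degrees(np.arccos(nn[2]))-32)>5: continue
        k=(abs((Q-a)@nn)<.002).sum()
        if k>best: best=k; N=nn; a0=a
    for _ in range(3):
        I=Q[abs((Q-a0)@N)<.0025]; a0=I.mean(0); N=np.linalg.svd(I-a0,full_matrices=False)[2][2]; N*=np.sign(N[2])
    az=np.degrees(np.arctan2(N[1],N[0]))
    print(n,best,"deck",a0.round(4),N.round(4),"tilt",np.degrees(np.arccos(N[2])).round(2),"az",az.round(2))
    h=(Q-a0)@N
    print(np.histogram(h*1e3,bins=np.arange(-20,90,5)))
    # edges of deck via in-plane min area rect
    zx=N; y=np.cross([0,0,1],N); y/=np.linalg.norm(y); x=np.cross(y,zx)
    if y[1]<0: y=-y;x=-x
    D2=np.c_[(I-a0)@x,(I-a0)@y].astype(np.float32); print("x",x.round(3),"y",y.round(3),"rect deck",cv2.minAreaRect(D2))
    for lo,hi in((50,66),(38,50)):
        s=(h>lo/1e3)&(h<hi/1e3)&(Q[:,1]<-.06); L=Q[s]
        if len(L)>5: print(lo,len(L),L.mean(0).round(4),np.median(h[s]).round(4),(((L-a0)@x).min().round(3),((L-a0)@x).max().round(3),((L-a0)@y).min().round(3),((L-a0)@y).max().round(3)))
E
python3 fit.py
```

```text
top 1884 deck [0.6118 0.0086 0.0976] [-0.5171 -0.1134  0.8484] tilt 31.97 az -167.64
(array([   4,    0,   10, 1208, 1258,  174,  140, 1092,  173,  126,  191,
         67,  203,  470,   96,  351,   33,   11,    9,   10,   50]), array([-20, -15, -10,  -5,   0,   5,  10,  15,  20,  25,  30,  35,  40,
        45,  50,  55,  60,  65,  70,  75,  80,  85]))
x [0.829 0.182 0.529] y [-0.214  0.977 -0.   ] rect deck ((-0.015332020819187164, -0.019570305943489075), (0.209408238530159, 0.13023531436920166), 89.91079711914062)
50 392 [ 0.5925 -0.0918  0.1401] 0.0579 (np.float64(-0.037), np.float64(0.011), np.float64(-0.116), np.float64(-0.074))
38 124 [ 0.5417 -0.0745  0.097 ] 0.0458 (np.float64(-0.157), np.float64(0.011), np.float64(-0.115), np.float64(-0.038))
scene 769 deck [0.611  0.0277 0.1   ] [-0.5142 -0.1085  0.8508] tilt 31.7 az -168.08
(array([ 33,  28,  63, 496, 489, 153, 118, 250, 178, 195, 158,  79, 124,
       158,  90, 119,  17,  14,  15,  17,  17]), array([-20, -15, -10,  -5,   0,   5,  10,  15,  20,  25,  30,  35,  40,
        45,  50,  55,  60,  65,  70,  75,  80,  85]))
x [0.832 0.176 0.526] y [-0.206  0.978 -0.   ] rect deck ((-0.021172169595956802, -0.036783911287784576), (0.20784570276737213, 0.13336870074272156), 89.89863586425781)
50 149 [ 0.5927 -0.0878  0.1396] 0.0567 (np.float64(-0.041), np.float64(0.006), np.float64(-0.136), np.float64(-0.091))
38 89 [ 0.5797 -0.0785  0.1202] 0.0448 (np.float64(-0.164), np.float64(0.008), np.float64(-0.135), np.float64(-0.057))
```

```bash
cat >> h.py <<'E'
az=np.radians(-167.75); t=np.radians(32)
Z=np.array([np.sin(t)*np.cos(az),np.sin(t)*np.sin(az),np.cos(t)]); Y=np.cross(Z,[0,0,1]); Y/=np.linalg.norm(Y); Y*=np.sign(Y[1]); X=np.cross(Y,Z); RF=np.c_[X,Y,Z]
D0=np.array([.6118,.0086,.0976])
def rect(im,c,F0,z,xr,yr,s=0.25e-3):
    # rows: +x up; columns: +y left ; returns image & mapping
    xs=np.arange(xr[1],xr[0],-s); ys=np.arange(yr[1],yr[0],-s)
    gx,gy=np.meshgrid(xs,ys,indexing="ij"); P=F0+np.stack([gx,gy,0*gx+z],-1)@RF.T
    p=w2p(c,P.reshape(-1,3)).reshape(*gx.shape,2).astype(np.float32)
    return cv2.remap(im,p[...,0],p[...,1],cv2.INTER_CUBIC)
E
python3 - <<'E'
from h import *
F0=D0+RF@[-.013,-.095,.058]; print(RF.round(4),F0)
c=cams.get_calibration("top"); im=np.load("top0.npz")["im"]
a=rect(im,c,F0,0,(-.035,.035),(-.035,.035),.25e-3)   # 280x280
b=rect(im,c,F0,-.012,(-.16,.04),(-.03,.19),.5e-3)   # 400x440
cs=cams.get_calibration("scene"); e=rect(np.load("scene0.npz")["im"],cs,F0,0,(-.035,.035),(-.035,.035),.25e-3)
def grid(a,s,x1,y1):
    a=a.copy()
    for k in range(-200,200,10):
        for q,f in((int((x1-k/1e3)/s),0),(int((y1-k/1e3)/s),1)):
            if f==0 and 0<=q<a.shape[0]: a[q,:4 if k else 12]=(0,0,255)
            if f==1 and 0<=q<a.shape[1]: a[:4 if k else 12,q]=(0,0,255)
    return a
a=grid(a,.25e-3,.035,.035); b=grid(b,.5e-3,.04,.19); e=grid(e,.25e-3,.035,.035)
o=np.zeros((570,740,3),np.uint8); o[:280,:280]=a; o[285:565,:280]=e; o[:400,290:730]=b; cv2.imwrite("pics/rect.png",o)
E
```

```text
[[ 0.8287 -0.2122 -0.5179]
 [ 0.1799  0.9772 -0.1124]
 [ 0.5299  0.      0.848 ]] [ 0.59114776 -0.09309748  0.13989784]
```

View pics/rect.png

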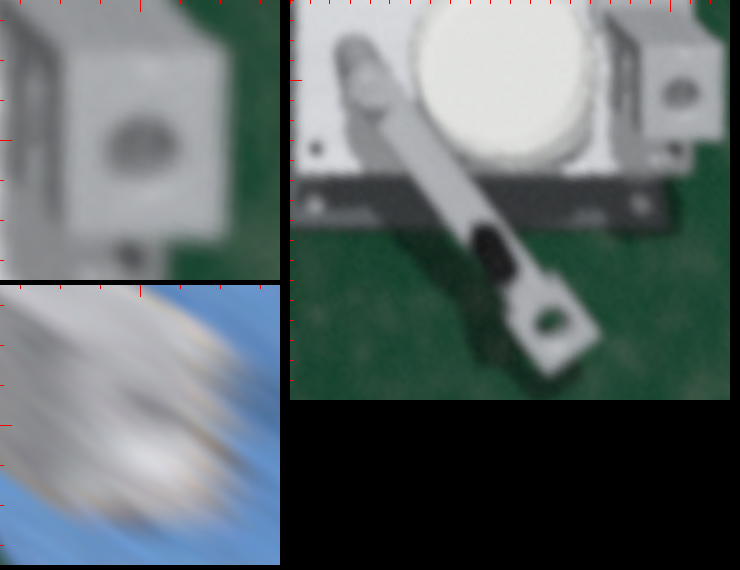

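```bash
cat >> h.py <<'E'
F=np.array([.5905,-.0942,.1394])
E
python3 - <<'E'
from h import *
for n in("top","scene"):
    c=cams.get_calibration(n); z=np.load(n+"0.npz"); im=z["im"].astype(int); P=cloud(z["d"],c); Q=(P-F)@RF
    dark=(im.max(-1)<60)&(Q[...,2]>-.008)&(Q[...,2]<.04)&(abs(P[...,0]-.5)<.06)&(abs(P[...,1])<.06)
    q=Q[dark]; print(n,"knob",dark.sum(),q.mean(0).round(4) if len(q) else "",q.min(0).round(4),q.max(0).round(4))
    for nm,x0,y0 in(("pin",.465,.245),("rod",.547,.266),("yel",.437,.164)):
        m=(np.hypot(P[...,0]-x0,P[...,1]-y0)<.03)&(P[...,2]>.07)
        p=P[m]; t=p[p[:,2]>p[:,2].max()-.012]; print(nm,m.sum(),p.max(0).round(4),"top",len(t),np.median(t,0).round(4),((p.min(0)+p.max(0))/2).round(4))
    m=(abs(P[...,2]-.06)<.004)&(np.hypot(P[...,0]-.51,P[...,1]-.255)<.1)
    p=P[m][:,:2].astype(np.float32); print("holder",cv2.minAreaRect(p))
    # predicted pixel of pin top at a few points
    print(w2p(c,[[.465,.245,.106],[.465,.245,.066]])*1.4)
for th in(53,40,27,13,0):
    a=np.radians(th); K=np.array([-.09*np.sin(a),.15-.09*np.cos(a),.009]); tg=np.array([np.cos(a),-np.sin(a),0])
    R=F+RF@(K+[0,0,.016]-.009*tg) # rim contact
    h=RF@tg; hd=np.degrees(np.arctan2(h[1],h[0])); hh=np.array([np.cos(np.radians(hd)),np.sin(np.radians(hd)),0])
    T=R-.011*hh+[0,0,-.015]
    print(th,"knob",(F+RF@K).round(4),"heading",hd.round(1),"TCP contact",T.round(4),"fork",((T+.011*hh-F)@RF).round(4),)
E
```

```text
top knob 72 [-0.071   0.0994  0.0202] [-0.0806  0.0911 -0.0031] [-0.064   0.1058  0.0289]
pin 98 [0.4768 0.2576 0.1111] top 81 [0.4678 0.2468 0.1056] [0.467  0.247  0.0924]
rod 46 [0.5544 0.2765 0.1029] top 35 [0.5478 0.2699 0.099 ] [0.5481 0.2697 0.0873]
yel 91 [0.4523 0.1749 0.0992] top 88 [0.441  0.1641 0.0953] [0.4415 0.1641 0.0927]
holder ((0.5087127089500427, 0.25891754031181335), (0.15084208548069, 0.059905748814344406), 15.337181091308594)
[[346.85252621 353.28168281]
 [348.45931661 355.68537376]]
scene knob 14 [-0.073   0.1031  0.0066] [-0.0773  0.1    -0.0035] [-0.0688  0.106   0.0205]
pin 203 [0.479  0.2591 0.107 ] top 100 [0.4685 0.2513 0.1033] [0.4678 0.2473 0.0887]
rod 103 [0.556  0.2782 0.1021] top 49 [0.5496 0.2719 0.0972] [0.5487 0.2695 0.0861]
yel 143 [0.4529 0.1759 0.0981] top 83 [0.4419 0.1675 0.0938] [0.4417 0.1632 0.0843]
holder ((0.5081270933151245, 0.25821948051452637), (0.1520150601863861, 0.06449608504772186), 15.67488956451416)
[[470.04003522 305.00100073]
 [467.875495   326.68802325]]
53 knob [ 0.5059 -0.0145  0.1089] heading -45.2 TCP contact [ 0.4839 -0.0024  0.1046] fork [-0.0852  0.103   0.0123]
40 knob [ 0.5207 -0.0264  0.1164] heading -32.4 TCP contact [ 0.4962 -0.0179  0.1113] fork [-0.0727  0.0868  0.0123]
27 knob [ 0.5372 -0.0343  0.1254] heading -18.7 TCP contact [ 0.511  -0.0301  0.1197] fork [-0.0568  0.0739  0.0123]
13 knob [ 0.5558 -0.038   0.1363] heading -3.0 TCP contact [ 0.5289 -0.0388  0.1302] fork [-0.037   0.0643  0.0123]
0 knob [ 0.5731 -0.0366  0.147 ] heading 12.3 TCP contact [ 0.5466 -0.0423  0.1408] fork [-0.0169  0.06    0.0123]
```

>>> {"api": "step_arm", "payload": {"rows": [[[0.02,-0.037,0],-0.04,0],[[0.02,-0.037,0],-0.04,0],[[0.02,-0.037,0],-0.04,0],[[0.02,-0.037,0],-0.04,0],[[0.02,-0.037,0],-0.04,0],[[0.02,-0.037,0],-0.04,0],[[0.02,-0.037,0],-0.04,0],[[0.02,-0.037,0],-0.04,0],[[0.02,-0.037,0],-0.04,0],[[0.02,-0.037,0],-0.04,0],[[0.02,-0.037,0],-0.04,0],[[0.02,-0.037,0],-0.04,0]]}}

```text
time: 1.3
tool_pos: [0.4184, 0.1011, 0.2312]
ee_rot: [180.0, -0.0, 134.4]
wrist_force: [0.7, 0.5, 0.2]
gripper_width: 0.0
grasp_force: 0.0
```

>>> {"api": "step_arm", "payload": {"rows": [[[0.015,-0.027,-0.01],0,0],[[0.015,-0.027,-0.01],0,0],[[0.0146,-0.028,-0.01],0,0],[[0,0,-0.032],0,0],[[0,0,-0.032],0,0],[[0,0,-0.032],0,0],[[0,0,0],0,0]]}}

```text
time: 2.0
tool_pos: [0.4587, 0.0214, 0.1011]
ee_rot: [-179.7, -0.5, 134.4]
wrist_force: [-0.8, 0.9, -1.0]
gripper_width: 0.0003
grasp_force: 0.0
```

```bash
python3 - <<'E'
from h import *
a=snap("top")[0]; b=snap("scene")[0]
print(r.read_state()["tool_pos"])
o=np.hstack([cv2.resize(a[120:280,240:440],(400,320)),cv2.resize(b[100:260,190:390],(400,320))]); cv2.imwrite("pics/p1.png",o)
E
```

```text
[0.46225742 0.02085998 0.1053391 ]
```

View pics/p1.png

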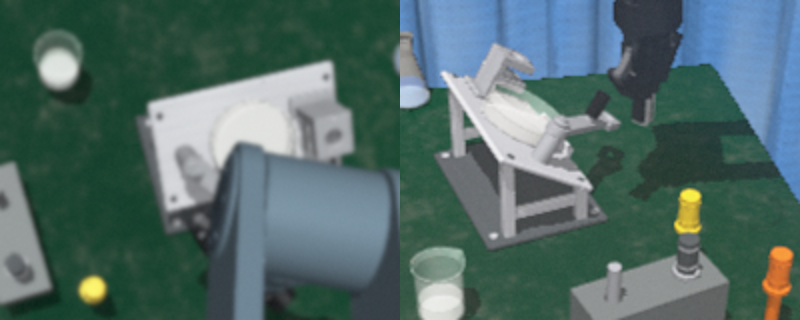

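>>> {"api": "step_arm", "payload": {"rows": [[[0.007,-0.007,0],0,0],[[0.007,-0.008,0],0,0],[[0.007,-0.008,0],0,0],[[0,0,0],0,0],[[0.0062,-0.0078,0.0034],0.11,0],[[0.0062,-0.0078,0.0034],0.11,0],[[0.0074,-0.0061,0.0042],0.12,0],[[0.0074,-0.0061,0.0042],0.12,0],[[0,0,0],0,0]]}}

```text
time: 3.0
tool_pos: [0.5114, -0.0307, 0.1209]
ee_rot: [-180.0, 0.0, 160.8]
wrist_force: [-1.4, -0.3, -0.2]
gripper_width: -0.0002
grasp_force: 0.2
```

>>> {"api": "step_arm", "payload": {"rows": [[[0.009,-0.0044,0.0053],0.14,0],[[0.009,-0.0044,0.0053],0.14,0],[[0.0089,-0.0018,0.0053],0.13,0],[[0.006,-0.001,0.0036],0.13,0],[[0,0,0],0,0]]}}

```text
time: 3.5
tool_pos: [0.544, -0.0419, 0.1403]
ee_rot: [-180.0, 0.0, -168.4]
wrist_force: [-0.7, 0.4, 0.5]
gripper_width: 0.0
grasp_force: 0.5
```

>>> {"api": "step_arm", "payload": {"rows": [[[0.0017,0.0004,0.0011],0,0],[[0.0017,0.0004,0.0011],0,0],[[0,0,0],0,0]]}}

```text
time: 3.8
tool_pos: [0.5462, -0.0409, 0.1417]
ee_rot: [180.0, -0.1, -168.4]
wrist_force: [-4.4, -3.8, -0.5]
gripper_width: 0.0
grasp_force: 2.2
```

>>> {"api": "step_arm", "payload": {"rows": [[[0.0017,0.0004,0.0011],0,0],[[0,0,0],0,0]]}}

```text
time: 4.0
tool_pos: [0.5465, -0.0408, 0.1419]
ee_rot: [180.0, -0.3, -168.4]
wrist_force: [-7.2, -4.0, -1.2]
gripper_width: 0.0001
grasp_force: 4.0
```

>>> {"api": "step_arm", "payload": {"rows": [[[0.0017,0.0004,0.0011],0,0],[[0.0017,0.0004,0.0011],0,0],[[0,0,0],0,0],[[0,0,0],0,0]]}}

```text
time: 4.4
tool_pos: [0.5469, -0.0405, 0.1422]
ee_rot: [179.9, -0.7, -168.4]
wrist_force: [-13.5, -8.9, -5.2]
gripper_width: 0.0001
grasp_force: 7.7
```

>>> {"api": "step_arm", "payload": {"rows": [[[-0.015,-0.003,0],0,0],[[-0.02,-0.004,0],0,0],[[0,0,0.03],0,0],[[0,0,0.03],0,0],[[0,0,0.03],0,0],[[-0.006,0.037,0],0,0.55],[[-0.006,0.037,0],0,0.55],[[-0.006,0.037,0],0,0.55],[[-0.006,0.037,0],0,0.55],[[-0.006,0.037,0],0,0.55],[[-0.006,0.037,0],0,0.55],[[-0.006,0.037,0],0,0.55]]}}

```text
time: 5.6
tool_pos: [0.4749, 0.2145, 0.2358]
ee_rot: [179.9, 0.1, -168.4]
wrist_force: [0.4, -0.2, -1.2]
gripper_width: 0.0473
grasp_force: 0.0
```

>>> {"api": "step_arm", "payload": {"rows": [[[0,0.02,-0.02],0.011,0.55],[[0,0,0],0,0.55],[[0,0,0],0,0.55]]}}

```text
time: 5.9
tool_pos: [0.4748, 0.2327, 0.2152]
ee_rot: [180.0, -0.0, -167.6]
wrist_force: [0.3, -0.7, 1.2]
gripper_width: 0.0471
grasp_force: 0.0
```

```bash
python3 - <<'E'
from h import *
a,d,c=snap("top"); b,db,cb=snap("scene")
np.savez("top1.npz",im=a,d=d); np.savez("scene1.npz",im=b,d=db)
print({k:v for k,v in r.read_state().items() if k in("tool_pos","ee_rot","gripper_width","q")})
o=np.zeros((400,800,3),np.uint8)
x=rect(a,c,F,-.012,(-.06,.04),(-.03,.17),.5e-3); o[:200,:400]=x
o[200:400,:400]=rect(a,c,F,0,(-.025,.025),(-.05,.05),.25e-3)
o[:,400:]=cv2.resize(b[80:280,190:390],(400,400),interpolation=cv2.INTER_CUBIC); cv2.imwrite("pics/p2.png",o)
E
```

```text
{'q': array([ 1.31240596e+01,  5.27792269e+00,  9.95981500e+01, -1.06685730e-03,
        7.50634417e+01, -8.91758131e+01]), 'tool_pos': array([0.475728  , 0.23186946, 0.2161208 ]), 'ee_rot': array([-1.79999839e+02,  6.04942251e-02, -1.67699853e+02]), 'gripper_width': 0.0472569749979183}
```

View pics/p2.png

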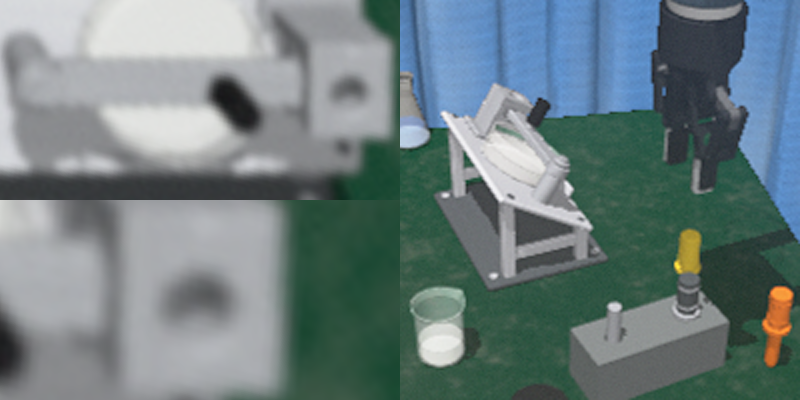

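>>> {"api": "step_arm", "payload": {"rows": [[[-0.0077,0.0156,0],0,0.55],[[0,0,-0.035],0,0.55],[[0,0,-0.035],0,0.55],[[0,0,-0.035],0,0.55],[[0,0,-0.022],0,0.55],[[0,0,-0.015],0,0.55],[[0,0,0],0,0.55],[[0,0,0],0,0.55]]}}

```text
time: 6.8
tool_pos: [0.4684, 0.2474, 0.0744]
ee_rot: [180.0, 0.1, -167.7]
wrist_force: [0.6, -0.6, 0.6]
gripper_width: 0.0467
grasp_force: 0.0
```

>>> {"api": "step_arm", "payload": {"rows": [[[0,0,0],0,0.2],[[0,0,0],0,0.2],[[0,0,0],0,0.2],[[0,0,0],0,0.2],[[0,0,0],0,0.2],[[0,0,0],0,0.2]]}}

```text
time: 7.4
tool_pos: [0.469, 0.2475, 0.0751]
ee_rot: [-179.9, 0.2, -167.6]
wrist_force: [0.2, -5.2, 5.9]
gripper_width: 0.0205
grasp_force: 58.4
```

>>> {"api": "step_arm", "payload": {"rows": [[[0,0,0.014],0,0.2],[[0,0,0.014],0,0.2],[[0,0,0.013],0,0.2],[[0,0,0],0,0.2],[[0,0,0],0,0.2]]}}

```text
time: 7.9
tool_pos: [0.4679, 0.2481, 0.1152]
ee_rot: [-180.0, 0.1, -167.6]
wrist_force: [2.6, -1.6, 0.3]
gripper_width: 0.0203
grasp_force: 59.2
```

>>> {"api": "step_arm", "payload": {"rows": [[[-0.0058,-0.0013,-0.0002],0,0.2],[[-0.0058,-0.0013,-0.0002],0,0.2],[[-0.0051,-0.0011,-0.0008],0,0.2],[[-0.0051,-0.0011,-0.0008],0,0.2],[[0,0,0],0,0.2]]}}

```text
time: 8.4
tool_pos: [0.447, 0.2427, 0.113]
ee_rot: [-179.9, 0.2, -167.6]
wrist_force: [5.9, -3.9, 1.3]
gripper_width: 0.0202
grasp_force: 59.4
```

>>> {"api": "step_arm", "payload": {"rows": [[[-0.0051,-0.0011,-0.0015],0,0.2],[[-0.0049,-0.0011,-0.0016],0,0.2],[[-0.0048,-0.001,-0.0022],0,0.2],[[-0.0048,-0.001,-0.0023],0,0.2],[[-0.0025,-0.0006,-0.0012],0,0.2],[[0,0,0],0,0.2]]}}

```text
time: 9.0
tool_pos: [0.4251, 0.2382, 0.1043]
ee_rot: [-180.0, 0.2, -167.6]
wrist_force: [5.0, -3.0, 3.3]
gripper_width: 0.0204
grasp_force: 59.3
```

>>> {"api": "step_arm", "payload": {"rows": [[[0,0,0.02],0,0.2],[[0,0,0.03],0,0.2],[[0,0,0.03],0,0.2],[[0,0,0.02],0,0.2],[[0,0,0],0,0.2],[[0,0,0],0,0.2]]}}

```text
time: 9.6
tool_pos: [0.4227, 0.2385, 0.2026]
ee_rot: [180.0, -0.1, -167.6]
wrist_force: [-1.2, 0.7, -0.2]
gripper_width: 0.0203
grasp_force: 58.9
```

```bash
python3 - <<'E'
from h import *
b,db,cb=snap("scene"); s=r.read_state(); np.savez("scene2.npz",im=b,d=db); T=s["tool_pos"]; print(T)
G=T+[0,0,.019]
# expected pin in world if grasp at +8mm of grip centre & tilted as fork Z
seat=G-Z*.034; tip=seat-Z*.05
p=w2p(cb,[G,seat,tip]); print(p)
P=cloud(db,cb); m=(db>0)&(np.linalg.norm(P-(seat+tip)/2,axis=-1)<.05)&(P[...,2]<seat[2]+.01); q=P[m]
print(m.sum(), q.min(0),q.max(0))
u,v=p[1].astype(int); x0,y0=max(u-60,0),max(v-60,0)
o=cv2.resize(b[y0:y0+120,x0:x0+120],(600,600),interpolation=cv2.INTER_CUBIC)
for w in p: cv2.circle(o,(int((w[0]-x0)*5),int((w[1]-y0)*5)),3,(0,0,255),-1)
cv2.imwrite("pics/p3.png",o)
E
```

```text
[0.4223103  0.23826025 0.2019262 ]
[[361.35695025 165.08181741]
 [351.54591097 179.84872309]
 [337.51162668 200.97216847]]
224 [0.41572876 0.23144593 0.14984382] [0.46932188 0.26031968 0.20208591]
```

View pics/p3.png

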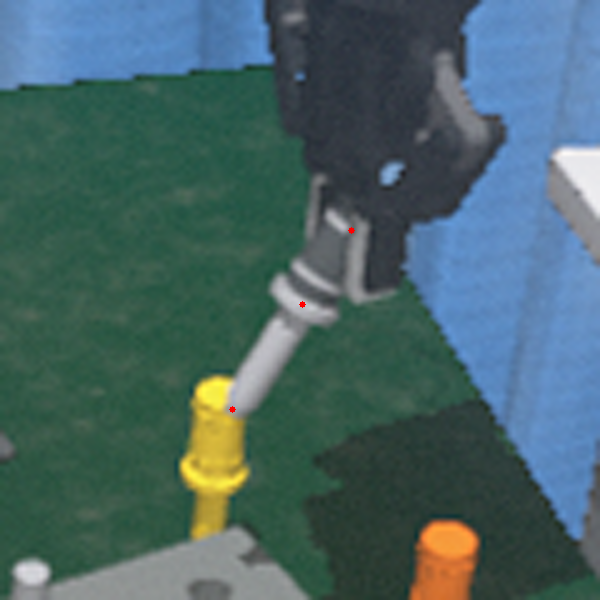

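```bash
cat > shank.py <<'E'
from h import *
from scipy.optimize import least_squares
def cyl(f,G):
    z=np.load(f); db=z["d"]; cb=cams.get_calibration("scene"); P=cloud(db,cb)
    s0=G-Z*.034
    rel=P-s0; ax=rel@Z; rad=np.linalg.norm(rel-ax[...,None]*Z,axis=-1)
    m=(db>0)&(ax<-.005)&(ax>-.040)&(rad<.014); q=P[m]; C=np.array(cb["cam_to_world"])[:3,3]
    def res(p):
        d=np.array([p[2],p[3],1]);d/=np.linalg.norm(d); o=np.array([s0[0]+p[0],s0[1]+p[1],s0[2]-.025]); w=q-o
        return np.linalg.norm(w-(w@d)[:,None]*d,axis=1)-.007
    p0=[-Z[0]/Z[2]*.025,-Z[1]/Z[2]*.025,Z[0]/Z[2],Z[1]/Z[2]]
    s=least_squares(res,p0,loss="soft_l1",f_scale=.001); p=s.x
    d=np.array([p[2],p[3],1]);d/=np.linalg.norm(d); o=np.array([s0[0]+p[0],s0[1]+p[1],s0[2]-.025])
    print("n",len(q),"rms",np.sqrt(np.mean(s.fun**2)).round(5),"axis",d.round(3),"tilt",np.degrees(np.arccos(d[2])).round(1),"az",np.degrees(np.arctan2(d[1],d[0])).round(1))
    t=(G-o)@d; c=o+d*t; print("axis pt nearest G",c.round(4),"G",G.round(4))
    # flange: points with radius 9..15 -> lowest axial
    rel=P-o; ax=rel@d; rad=np.linalg.norm(rel-ax[...,None]*d,axis=-1)
    k=(db>0)&(rad>.0095)&(rad<.0145)&(ax>.005)&(ax<.05); h=np.sort(ax[k])-t; print("flange axial rel G: n",k.sum(),np.percentile(h,[2,5,10,25,50]).round(4))
    k=(db>0)&(rad<.008)&(ax<0)&(ax>-.05); print("tip rel G",(np.percentile(ax[k],[1,3,10])-t).round(4))
    return d,c
if __name__=="__main__": cyl("scene2.npz",np.array([.4225,.2384,.2212]))
E
python3 shank.py
```

```text
n 128 rms 0.00131 axis [-0.501 -0.109  0.858] tilt 30.9 az -167.8
axis pt nearest G [0.4234 0.2397 0.2219] G [0.4225 0.2384 0.2212]
flange axial rel G: n 120 [-0.0429 -0.0346 -0.0336 -0.03   -0.0251]
tip rel G [-0.0838 -0.0835 -0.0814]
```

>>> {"api": "step_arm", "payload": {"rows": [[[0,0,0.02],0,0.2],[[0,0,0.02],0,0.2],[[0.012,-0.034,0],0,0.2],[[0.012,-0.034,0],0,0.2],[[0.012,-0.034,0],0,0.2],[[0.012,-0.034,0],0,0.2],[[0.012,-0.034,0],0,0.2],[[0.012,-0.034,0],0,0.2],[[0.012,-0.034,0],0,0.2],[[0.012,-0.034,0],0,0.2],[[0.012,-0.034,0],0,0.2],[[0.012,-0.037,0],0,0.2]]}}

```text
time: 10.85
tool_pos: [0.5428, -0.1053, 0.2411]
ee_rot: [179.8, -0.2, -167.6]
wrist_force: [0.6, 0.5, -0.8]
gripper_width: 0.0205
grasp_force: 59.0
```

>>> {"api": "step_arm", "payload": {"rows": [[[0,0,0],0,0.2],[[0,0,0],0,0.2]]}}

```text
time: 11.05
tool_pos: [0.5426, -0.1048, 0.2413]
ee_rot: [179.8, -0.2, -167.7]
wrist_force: [-0.2, 0.5, -1.4]
gripper_width: 0.0201
grasp_force: 59.2
```

>>> {"api": "step_arm", "payload": {"rows": [[[0,0,-0.02],0,0.2],[[0,0,-0.0205],0,0.2],[[0,0,0],0,0.2]]}}

```text
time: 11.35
tool_pos: [0.5408, -0.1022, 0.1992]
ee_rot: [179.7, -0.4, -167.5]
wrist_force: [-0.8, 0.0, -1.4]
gripper_width: 0.0206
grasp_force: 59.1
```

```bash
python3 - <<'E'
from h import *
b,db,cb=snap("scene"); T=r.read_state()["tool_pos"]; np.savez("scene3.npz",im=b,d=db); print(T)
a,d,c=snap("top"); np.savez("top3.npz",im=a,d=d)
import shank
D,C=shank.cyl("scene3.npz",T+[0,0,.019])
tip=C-D*.084; print("tip fork",((tip-F)@RF).round(4), "seat",((C-D*.034-F)@RF).round(4))
o=cv2.resize(b[100:200,200:330],(780,600),interpolation=cv2.INTER_CUBIC)
for w in w2p(cb,[F,F+Z*.01,tip,C-D*.034]): cv2.circle(o,(int((w[0]-200)*6),int((w[1]-100)*6)),3,(0,0,255),-1)
cv2.imwrite("pics/p4.png",o)
E
```

```text
[ 0.54190662 -0.10274989  0.20108998]
n 83 rms 0.00169 axis [-0.464 -0.113  0.879] tilt 28.5 az -166.3
axis pt nearest G [ 0.5422 -0.1008  0.2205] G [ 0.5419 -0.1027  0.2201]
flange axial rel G: n 81 [-0.0364 -0.0352 -0.0346 -0.0316 -0.0277]
tip rel G [-0.0917 -0.0856 -0.0845]
tip fork [-0.0033  0.0048  0.0107] seat [-0.0003  0.0042  0.0606]
```

View pics/p4.png

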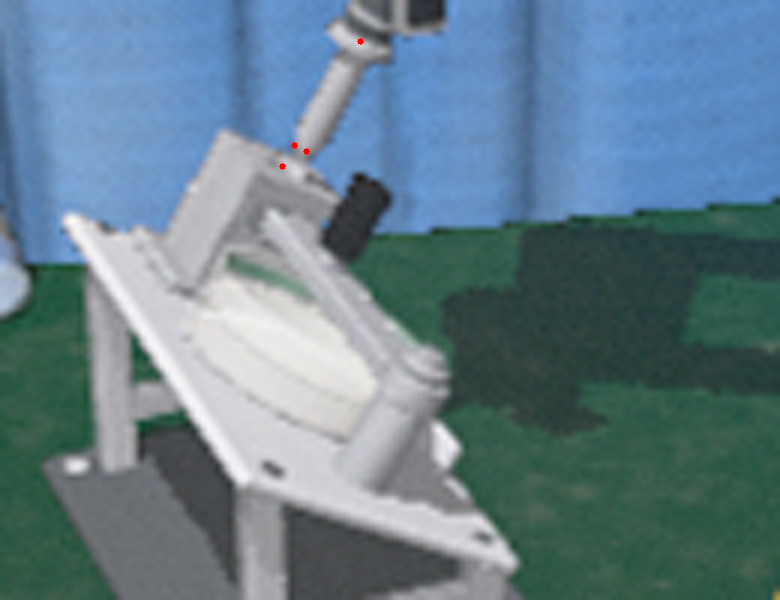

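>>> {"api": "step_arm", "payload": {"rows": [[[0,0,0],0,0.2],[[0,0,0],0,0.2],[[0,0,0],0,0.2]]}}

```text
time: 11.75
tool_pos: [0.5441, -0.1047, 0.2041]
ee_rot: [-179.9, 0.1, -167.6]
wrist_force: [-0.7, -0.0, -1.9]
gripper_width: 0.02
grasp_force: 59.1
```

```bash
python3 - <<'E'
from h import *
import shank
print(r.read_state()["tool_pos"], r.read_state()["wrist_force"])
b,db,cb=snap("scene"); np.savez("scene4.npz",im=b,d=db); T=r.read_state()["tool_pos"]; print(T)
D,C=shank.cyl("scene4.npz",T+[0,0,.019])
for f,n in(("scene1","scene"),("top1","top"),("scene0","scene"),("top0","top")):
    c=cams.get_calibration(n); z=np.load(f+".npz"); Q=(cloud(z["d"],c)-F)@RF
    k=(abs(Q[...,0])<.04)&(abs(Q[...,1])<.04)&(z["d"]>0)
    a=Q[k&(abs(Q[...,2])<.003)&(abs(Q[...,0])<.018)]; b_=Q[k&(abs(Q[...,2])<.003)&(abs(Q[...,1])<.015)]
    if len(a)<20: print(f,len(a)); continue
    print(f,"face y",np.percentile(a[:,1],[2,10,50,90,98]).round(4),"face x",np.percentile(b_[:,0],[2,10,50,90,98]).round(4),"z",np.median(a[:,2]).round(4))
    s=Q[k&(Q[...,2]<-.001)&(Q[...,2]>-.009)&(Q[...,1]>.01)]; print("  side y",np.percentile(s[:,1],[10,50,90]).round(4),"x",np.percentile(s[:,0],[2,10,90,98]).round(4),len(s))
# top image visibility of pin?
c=cams.get_calibration("top"); z=np.load("top3.npz"); p=w2p(c,[C-D*.084,F,C-D*.034]); print(p,[float(z["d"][int(v),int(u)]) for u,v in p])
E
```

```text
[ 0.54409372 -0.10469193  0.20412567] [-0.70326716 -0.03098676 -1.85903531]
[ 0.54398312 -0.10470952  0.20397105]
n 83 rms 0.00175 axis [-0.444 -0.035  0.895] tilt 26.5 az -175.5
axis pt nearest G [ 0.5481 -0.099   0.2252] G [ 0.544  -0.1047  0.223 ]
flange axial rel G: n 49 [-0.0534 -0.0448 -0.0327 -0.0311 -0.0286]
tip rel G [-0.0975 -0.0964 -0.0839]
scene1 face y [-0.0203 -0.0159  0.0048  0.0207  0.022 ] face x [-0.0219 -0.0172  0.0039  0.0217  0.0233] z 0.0001
  side y [0.0146 0.019  0.022 ] x [-0.0153 -0.0113  0.0212  0.0233] 50
top1 face y [-0.0184 -0.0157  0.001   0.0182  0.0207] face x [-0.0209 -0.0178  0.0057  0.0211  0.0236] z -0.0002
  side y [0.0127 0.0195 0.0208] x [-0.0214 -0.0179  0.023   0.0239] 55
scene0 face y [-0.02   -0.0151  0.0067  0.0204  0.0223] face x [-0.0228 -0.0189  0.0041  0.0208  0.0233] z 0.0
  side y [0.0159 0.0193 0.0219] x [-0.0214 -0.0196  0.021   0.0233] 58
top0 face y [-0.0184 -0.0159  0.0002  0.0182  0.0212] face x [-0.021  -0.0175  0.0053  0.0211  0.0238] z -0.0001
  side y [0.0116 0.0185 0.0209] x [-0.0212 -0.0152  0.0234  0.0248] 57
[[409.24459189 188.44789339]
 [406.54094513 187.36696435]
 [418.36161988 193.75384976]] [0.8458651900291443, 0.8971696496009827, 0.8014135956764221]
```

>>> {"api": "step_arm", "payload": {"rows": [[[0,0,0],0,0.2]]}}

```text
time: 11.9
tool_pos: [0.5438, -0.1047, 0.2036]
ee_rot: [-180.0, 0.0, -167.6]
wrist_force: [-0.4, -0.2, -1.0]
gripper_width: 0.0203
grasp_force: 59.1
```

>>> {"api": "step_arm", "payload": {"rows": [[[0,0,0],0,0.2],[[0,0,0],0,0.2],[[0,0,0],0,0.2],[[0,0,0],0,0.2]]}}

```text
time: 12.3
tool_pos: [0.5436, -0.1047, 0.2031]
ee_rot: [180.0, -0.0, -167.6]
wrist_force: [0.6, 0.4, 0.0]
gripper_width: 0.02
grasp_force: 59.1
```

```bash
python3 - <<'E'
from h import *
import shank
s=r.read_state(); print(s["tool_pos"],s["ee_rot"],s["wrist_force"])
b,db,cb=snap("scene"); np.savez("scene5.npz",im=b,d=db); T=s["tool_pos"]
print(r.read_state()["tool_pos"])
D,C=shank.cyl("scene5.npz",T+[0,0,.019])
E
```

```text
[ 0.54360842 -0.10465583  0.20314603] [ 1.79998719e+02 -4.19123568e-03 -1.67613569e+02] [0.56988244 0.36104719 0.02553576]
[ 0.54360161 -0.10465019  0.20314174]
n 85 rms 0.00174 axis [-0.494 -0.073  0.867] tilt 29.9 az -171.5
axis pt nearest G [ 0.5441 -0.1007  0.2228] G [ 0.5436 -0.1047  0.2221]
flange axial rel G: n 70 [-0.0379 -0.0346 -0.0332 -0.0309 -0.0253]
tip rel G [-0.0957 -0.0955 -0.084 ]
```

>>> {"api": "step_arm", "payload": {"rows": [[[0.0019,0.0004,-0.0035],0,0.2],[[0.0019,0.0004,-0.0035],0,0.2],[[0.0019,0.0004,-0.0035],0,0.2],[[0.0019,0.0004,-0.0035],0,0.2],[[0,0,0],0,0.2],[[0,0,0],0,0.2],[[0,0,0],0,0.2]]}}

```text
time: 13.05
tool_pos: [0.5507, -0.1031, 0.1887]
ee_rot: [180.0, -0.1, -167.6]
wrist_force: [-2.9, -2.4, -2.1]
gripper_width: 0.0209
grasp_force: 59.1
```

>>> {"api": "step_arm", "payload": {"rows": [[[0.0019,0.0004,-0.0035],0,0.2],[[0.0019,0.0004,-0.0035],0,0.2],[[0.0019,0.0004,-0.0035],0,0.2],[[0,0,0],0,0.2],[[0,0,0],0,0.2],[[0,0,0],0,0.2]]}}

```text
time: 13.65
tool_pos: [0.556, -0.1023, 0.1779]
ee_rot: [-180.0, -0.1, -167.6]
wrist_force: [-3.5, -3.1, -6.0]
gripper_width: 0.0205
grasp_force: 58.9
```

>>> {"api": "step_arm", "payload": {"rows": [[[0.0016,0.0002,-0.0038],0,0.2],[[0.0018,0.0003,-0.0036],0,0.2],[[0.0019,0.0003,-0.0035],0,0.2],[[0,0,0],0,0.2],[[0,0,0],0,0.2],[[0,0,0],0,0.2]]}}

```text
time: 14.25
tool_pos: [0.5616, -0.1013, 0.1672]
ee_rot: [180.0, -0.1, -167.6]
wrist_force: [-2.5, -4.9, -6.2]
gripper_width: 0.0202
grasp_force: 59.0
```

>>> {"api": "step_arm", "payload": {"rows": [[[0.0018,-0.0001,-0.0036],0,0.2],[[0.0019,0.0001,-0.0036],0,0.2],[[0.002,0.0003,-0.0035],0,0.2],[[0,0,0],0,0.2],[[0,0,0],0,0.2],[[0,0,0],0,0.2]]}}

```text
time: 14.85
tool_pos: [0.5674, -0.1006, 0.1566]
ee_rot: [180.0, -0.1, -167.6]
wrist_force: [-3.8, -3.9, -6.6]
gripper_width: 0.0206
grasp_force: 58.9
```

>>> {"api": "step_arm", "payload": {"rows": [[[0.002,0.0003,-0.0035],0,0.2],[[0.002,0.0003,-0.0035],0,0.2],[[0,0,0],0,0.2],[[0,0,0],0,0.2],[[0,0,0],0,0.2]]}}

```text
time: 15.35
tool_pos: [0.571, -0.1001, 0.1499]
ee_rot: [180.0, -0.1, -167.6]
wrist_force: [-7.3, -3.0, -3.0]
gripper_width: 0.0205
grasp_force: 59.2
```

>>> {"api": "step_arm", "payload": {"rows": [[[0.001,0.0002,-0.0017],0,0.2],[[0,0,0],0,0.2],[[0,0,0],0,0.2]]}}

```text
time: 15.65
tool_pos: [0.571, -0.1002, 0.1497]
ee_rot: [180.0, -0.2, -167.6]
wrist_force: [-15.6, -3.6, 9.7]
gripper_width: 0.0204
grasp_force: 60.5
```

>>> {"api": "step_arm", "payload": {"rows": [[[0,0,0],0,0.45],[[0,0,0],0,0.45],[[0,0,0],0,0.45],[[0,0,0],0,0.45]]}}

```text
time: 16.05
tool_pos: [0.5737, -0.0998, 0.1489]
ee_rot: [-180.0, 0.1, -167.6]
wrist_force: [0.1, 0.1, -0.2]
gripper_width: 0.0384
grasp_force: 0.0
```

```bash
python3 - <<'E'
from h import *
s=r.read_state(); print(s["tool_pos"],s["wrist_force"],s["gripper_width"])
b,db,cb=snap("scene"); np.savez("scene6.npz",im=b,d=db); Q=(cloud(db,cb)-F)@RF
k=(db>0)&(np.hypot(Q[...,0],Q[...,1])<.019)&(Q[...,2]>.002)&(Q[...,2]<.06); q=Q[k]; I=b[k].max(-1)
for lo in range(2,60,4):
    m=(q[:,2]*1e3>=lo)&(q[:,2]*1e3<lo+4); print(lo,m.sum(),q[m].mean(0).round(4) if m.any() else "",I[m].mean().round() if m.any() else "", (q[m,0].min().round(4),q[m,0].max().round(4)) if m.any() else "")
E
```

```text
[ 0.57367482 -0.09977101  0.14888445] [ 0.07292219  0.06921217 -0.1993071 ] 0.03837114022490557
2 14 [0.0003 0.0102 0.0042] 175.0 (np.float64(-0.0147), np.float64(0.0094))
6 24 [-0.0002  0.0064  0.0076] 132.0 (np.float64(-0.0154), np.float64(0.0096))
10 10 [-0.001   0.0067  0.0119] 122.0 (np.float64(-0.0114), np.float64(0.0053))
14 10 [0.0014 0.0056 0.0152] 153.0 (np.float64(-0.0048), np.float64(0.0049))
18 14 [0.003  0.0031 0.0197] 103.0 (np.float64(-0.0009), np.float64(0.0089))
22 9 [0.0033 0.005  0.0241] 106.0 (np.float64(-0.0003), np.float64(0.0066))
26 8 [ 0.0037 -0.0035  0.0283] 94.0 (np.float64(-0.0032), np.float64(0.0078))
30 7 [ 0.0036 -0.0061  0.0315] 88.0 (np.float64(-0.0029), np.float64(0.0054))
34 7 [ 0.0043 -0.0035  0.0358] 99.0 (np.float64(-0.0012), np.float64(0.0067))
38 3 [ 0.0056 -0.0067  0.0407] 69.0 (np.float64(0.0051), np.float64(0.0065))
42 0   
46 0   
50 0   
54 0   
58 0
```

>>> {"api": "step_arm", "payload": {"rows": [[[0,0,0.02],0,0.45],[[0,0,0.03],0,0.45],[[0,0,0.03],0,0.45],[[-0.03,0.02,0.02],0,0.1],[[-0.04,0.03,0],0,0],[[-0.04,0.03,0],0,0],[[-0.04,0.03,0],0,0],[[0,0.03,0],0,0],[[0,0,0],0,0]]}}

```text
time: 17.0
tool_pos: [0.422, 0.0428, 0.2489]
ee_rot: [180.0, 0.1, -167.4]
wrist_force: [-0.5, -0.8, -0.4]
gripper_width: 0.0001
grasp_force: 0.0
```

```bash
python3 - <<'E'
from h import *
s=r.read_state(); print(s["tool_pos"],s["wrist_force"],s["gripper_width"])
o=np.zeros((600,800,3),np.uint8)
for n in("scene","top"):
    b,db,cb=snap(n); np.savez(n+"7.npz",im=b,d=db); Q=(cloud(db,cb)-F)@RF
    k=(db>0)&(np.hypot(Q[...,0],Q[...,1])<.017)&(Q[...,2]>.002)&(Q[...,2]<.09); q=Q[k]; I=b[k].max(-1)
    print(n,"max z",np.sort(q[:,2])[-5:].round(4))
    for lo in range(2,60,4):
        m=(q[:,2]*1e3>=lo)&(q[:,2]*1e3<lo+4)
        if m.sum()>1: print(lo,m.sum(),q[m].mean(0).round(4),I[m].mean().round(),np.median(np.hypot(q[m,0],q[m,1])).round(4))
    # expected seated outline
    p=w2p(cb,[F,F+.006*Z,F+.046*Z]); u,v=p[1].astype(int); x0,y0=u-40,v-40
    t=cv2.resize(b[y0:y0+80,x0:x0+80],(400,400),interpolation=cv2.INTER_CUBIC)
    for zz,rr in((0,.014),(.006,.014),(.046,.011)):
        a=np.linspace(0,2*np.pi,40); pp=w2p(cb,F+np.c_[rr*np.cos(a),rr*np.sin(a),0*a+zz]@RF.T)
        for w in pp: cv2.circle(t,(int((w[0]-x0+.5)*5),int((w[1]-y0+.5)*5)),1,(0,0,255),-1)
    i=400*(n=="top"); o[:400,i:i+400]=t
    o[400:600,i:i+400]=cv2.resize(b[100:300,160:560],(400,200)) if n=="scene" else cv2.resize(b[120:320,100:500],(400,200))
cv2.imwrite("pics/p5.png",o)
E
```

```text
[0.42204754 0.04276761 0.24886618] [-0.54882156 -0.80020762 -0.41704297] 0.00013329849925528846
scene max z [0.0462 0.0464 0.0465 0.0466 0.0468]
2 20 [0.0013 0.0083 0.0042] 176.0 0.0117
6 16 [-0.0007  0.0066  0.0075] 135.0 0.0099
10 15 [0.0003 0.0065 0.0118] 120.0 0.0087
14 15 [-0.001   0.007   0.0159] 149.0 0.0095
18 16 [-0.0015  0.0066  0.0199] 103.0 0.009
22 15 [-0.0011  0.007   0.0238] 98.0 0.0104
26 17 [-0.0011  0.0067  0.0283] 102.0 0.0086
30 12 [-0.0011  0.0082  0.0323] 102.0 0.0097
34 14 [-0.0004  0.0065  0.0357] 133.0 0.0079
38 16 [-0.0002  0.0075  0.0397] 130.0 0.0097
42 20 [-0.0025  0.0048  0.0439] 108.0 0.0085
46 8 [-0.0043  0.003   0.0464] 111.0 0.0092
top max z [0.0478 0.0479 0.0481 0.0482 0.049 ]
2 34 [0.0028 0.0049 0.0042] 158.0 0.0124
6 22 [0.0028 0.0047 0.0075] 153.0 0.0099
10 5 [0.0024 0.0076 0.012 ] 127.0 0.0094
14 15 [0.0034 0.0064 0.0161] 117.0 0.0089
18 12 [0.002  0.0063 0.0197] 96.0 0.0091
22 11 [0.0019 0.0071 0.0245] 81.0 0.0102
26 9 [0.0022 0.0074 0.028 ] 73.0 0.0094
30 12 [0.0023 0.0065 0.0315] 84.0 0.0094
34 6 [0.0031 0.0067 0.0363] 99.0 0.0092
38 15 [0.0021 0.0064 0.0399] 97.0 0.0093
42 45 [-0.0015  0.0017  0.0447] 87.0 0.0074
46 43 [-0.004   0.0026  0.0469] 85.0 0.0088
```

View pics/p5.png

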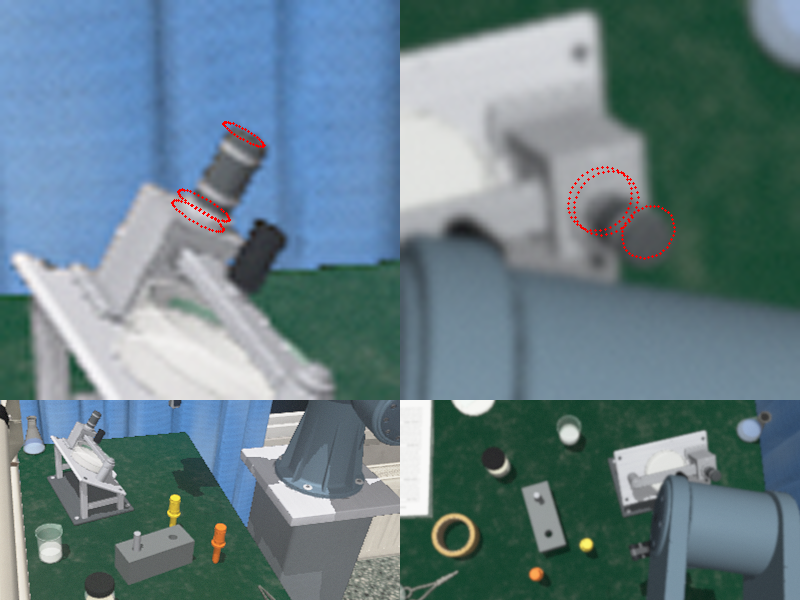

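```bash
python3 - <<'E'
from h import *
from scipy.optimize import least_squares
for n in("scene","top"):
    D=[];c=cams.get_calibration(n)
    for i in range(6): D.append(snap(n)[1])
    d=np.median(D,0); Q=(cloud(d,c)-F)@RF
    k=(np.hypot(Q[...,0],Q[...,1])<.016)&(Q[...,2]>.009)&(Q[...,2]<.041); q=Q[k]
    f=lambda p:np.hypot(q[:,0]-p[0]-p[2]*(q[:,2]-.025),q[:,1]-p[1]-p[3]*(q[:,2]-.025))-.0105
    s=least_squares(f,[0,0,0,0],loss="soft_l1",f_scale=.001); J=s.jac; e=np.sqrt(np.diag(np.linalg.pinv(J.T@J))*np.mean(s.fun**2))
    print(n,len(q),"axis xy mm",(s.x[:2]*1e3).round(2),"tilt deg",np.degrees(s.x[2:]).round(2),"+-",np.degrees(e[2:]).round(2))
    ax=s.x; k=(np.hypot(Q[...,0]-ax[0],Q[...,1]-ax[1])<.0095)&(Q[...,2]>.038)&(Q[...,2]<.056); t=Q[k]
    t=t[t[:,2]>np.median(t[:,2])-.004]
    A=np.c_[t[:,:2],np.ones(len(t))]; w=np.linalg.lstsq(A,t[:,2],rcond=None)[0]; print(" top",len(t),"z at axis",(w@[ax[0],ax[1],1]).round(4),"slopes deg",np.degrees(w[:2]).round(1))
    k=(abs(Q[...,2])<.004)&(abs(Q[...,0])<.021)&(abs(Q[...,1])<.018)&(np.hypot(Q[...,0],Q[...,1])>.017); print(" lug z",np.median(Q[k][:,2]).round(4))
E
```

```text
scene 121 axis xy mm [-5.1   0.14] tilt deg [-0.4   0.21] +- [1.14 1.04]
 top 17 z at axis 0.046 slopes deg [ -5.1 -11.7]
 lug z 0.0003
top 89 axis xy mm [-3.48  1.21] tilt deg [-0.56 -0.05] +- [0.41 0.43]
 top 65 z at axis 0.0461 slopes deg [-0.6 -2. ]
 lug z 0.0
```

```bash
python3 -c "
from station import r
print(r.hand_in())"
```

```text
the job is handed in; nothing more can be done
None
```

The job is handed in: the bar is closed against its stop with its eye in the fork, and the headed pin is through fork and eye. Depth readings put the pin top 46.1 mm above the lug face (46 mm when seated). The arm never went near the rod, beaker, jar or tape, and the move sequence took about 17 s of the 53 s allowed.

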